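# Clamp the collared pin in the bench chuck

## Robot

A 6-joint arm with a two-finger parallel gripper is mounted at the origin on the work surface. World frame = base frame: x ahead of the robot, y to its left, z up, the work surface at z = 0. Lengths are in m, angles in rad, forces in N, time in s.
With the tool pointing down it reaches from about 0.25 to 0.85 m from the base axis. Payload 12.5 kg.
Tool frame: the origin (TCP) lies at the very end of the fingers, on their centre line; the grasp point (between the pads) lies 19 mm behind it; z points along the fingers, y is the line along which they close (so a half turn about z gives the same grasp; the last joint's range is limited). The gripper opens to 93 mm and grips with 3 to 60 N. Pads are 15 mm wide; open, the fingers measure 128 mm over their backs; the gripper's body (75 mm by 188 mm) begins 65 mm behind the grasp point.
Start: joints at [1.119, 0.351, 1.652, -0, 1.139, -0.085], TCP at [0.197, 0.513, 0.219] pointing down, gripper open.
Joint ranges: [-2.75, 2.75], [-0.79, 2.1], [0.01, 2.65], [-1.57, 4.71], [0.07, 3.14], [-2.87, 2.87]. Speed limits (rad/s): [2.22, 2.22, 2.79, 3.14, 3.14, 3.14].

## Interface

Orientations are given as a 3x3 rotation matrix whose columns are the frame's x, y, z axes.
In Python, from workcell import observe, grab_frame, finish_job gives the robot as it stands.
- The arm moves only by the shell command python3 -m jog 'ROWS' [OPENING]. ROWS is JSON, a list that holds one entry, the list of rows, each a list of 4 numbers: the shift along the tool's x, y, z in mm, then the turn about the tool's z in rad. In form: [[[tx, ty, tz, turn], ...]]. A call has 1 to 10 rows; each row is the pose to reach, as a shift and turn from the pose commanded when the call began, along the tool's axes at that moment; what a row does not reach only later rows make up. A row lasts 1/10 s, in which the tool goes at most 50 mm and 8.59 degrees, less where a joint would pass 70% of its speed; a pose out of reach is approached as far as the arm can. A call with a gripper value outside its range is refused whole. OPENING is the closure, from -1 (fully open) to 1 (shut), set as the call begins (- or left out, the last holds). The fingers move at their own pace and stop on an object; the grip force is fixed at half the most. Time passes only in rows, so rows that repeat a pose let the fingers close. It gives the time, the measured TCP pose, the force, the opening and the grip force at its end, in the units of the state.
- observe(): the state, without advancing time (a new reading comes with each control period).
- grab_frame(name): name is "scene" or "top" or "wrist"; returns a dict with "pixels" (384x512x3 uint8, blue, green, red), "z_map" (384x512 float32, m along the optical axis (not along the pixel's ray), 0 where there is no reading), "camera_matrix" (3x3 intrinsics, pixels), "position" and "attitude" of the camera in the world. Camera axes: x right, y down, z forward; pixel columns grow to the right and rows downward; lengths in m; the calibration is good to about 2 mm. The wrist camera is an equidistant fisheye: a pixel r from the principal point sees the ray r / f radians off the axis. A picture is of the moment at which its call begins.
- finish_job(): hands the job in; it is judged then, once.
The state is a dict: "clock": time; "joint_pos": joint angles; "joint_velocities": joint speeds; "tau": joint torques, N m; "eef_pos": TCP position; "orientation": TCP orientation; "wrist_force": force on the tool from outside, world axes, zero at the start; "wrist_torque": the same for the moment, N m; "gripper_width": opening from 0.0 (shut) to 1.0 (fully open); "gripper_force": force on a finger pad.
Only numpy, scipy, OpenCV 4.12 (cv2) and the standard library are available. Lean on these libraries where they do the work, as an engineer would, in place of code of your own. Each camera call takes 0.05 s, during which the arm holds its last target. There are 200 camera calls.

## Task

Take the collared pin from the aluminium parts plate and stand it upright, collar up, on the small raised rest in the middle of the open three-jaw chuck, and let go of it. Then turn the chuck's knurled sleeve clockwise (seen from above) until all three jaws have closed firmly on the pin, and leave it clamped there. Do not shift the other two parts on the plate.

Things in the scene. Friction and masses are not known exactly. Their poses are not given: they have to be found in the camera images.
- chuck: three-jaw bench chuck, bolted to the table, axis vertical. Origin on its axis at table level. Dark square foot 106 x 106 x 10 mm (x and y axes along its sides), grey round neck 70 mm diameter up to 24 mm, then the knurled steel sleeve, then a flat face at 63 mm with the jaws and the rest on it
- rest (a point): centre of the top of the chuck's rest: a dark round stud 12 mm in diameter that rises 4 mm above the chuck's face, on the chuck's axis, its top 67 mm above the table. The pin's foot stands on it
- sleeve (a joint): angle of the chuck's sleeve, rad: 0 fully open, growing as it turns clockwise seen from above, up to 2.6. Starts between 0 and 0.7. Needs about 0.2 N m and stays where left. The jaws close together, 4 mm per rad: the circle free between them has radius 17 mm minus 4 mm per rad, so they meet the 18 mm pin at about 2.0; there the sleeve stops, and it keeps its clamping force when released
- jaw0: first of three dark steel jaws on the chuck's face, 120 degrees apart: each a block 11 mm long (radially), 9 mm wide, 13 mm high, from 63 to 76 mm above the table. Its frame starts at the chuck's origin when fully open and shifts inwards with the jaw; the block lies along the frame's +x, its inner face 17 mm from the frame's origin
- jaw1: second jaw, as jaw0, 120 degrees on (counter-clockwise from above)
- jaw2: third jaw, as jaw0, 240 degrees on
- plate: aluminium parts plate 180 (x) x 80 (y) x 8 mm fixed flat on the table. Origin at the centre of its underside. Three steel parts stand on it in a row along its x axis, 55 mm apart, in any order
- pin: the collared pin, loose, steel, about 85 g, 34 mm high: shank 18 mm in diameter and 24 mm long, with a wider collar 24 mm in diameter and 10 mm high at its top. It stands on the shank. Origin at the centre of its foot, z axis up along the pin
- bush: not to be shifted: loose low steel bush 21 mm high, a flange 34 mm in diameter and 5 mm thick at the bottom, barrel 22 mm above it. Origin at the centre of its foot
- stud: not to be shifted: loose steel stud 52 mm high, the lower 30 mm 24 mm in diameter, the upper 22 mm 12 mm in diameter (narrow end up). Origin at the centre of its foot
- grip (a point): point on the chuck's axis at the height to grip the sleeve, 54 mm above the table. The sleeve is an upright knurled steel cylinder 60 mm in diameter, from 25 to 61 mm above the table, gripped across its diameter from above, with the pin between the fingers. The whole turn may need more than one grasp
Mind the look-alikes: they are no part of the job. Leave any yellow look-alike of the pin alone.

How it is judged:
On the way, in this order (a step that is already met when the one before it is completed fails the run):
1. the pin stands on the rest between the open jaws, upright and let go (horizontal distance between pin and rest below 0.012 m and z of pin in the frame of rest between -0.003 and 0.003 m and angle between pin's own z axis and vertical below 0.1 rad and contact force between pin and the fingers below 0.1 N and value of joint sleeve below 1.6 rad), for 0.2 s.
2. all three jaws bear on the pin (contact force between each of jaw0, jaw1, jaw2 and pin above 4 N), for 0.2 s.
At the end, for the whole second after the job is handed in: The pin stands upright (within 0.08 rad), foot on the chuck's rest (height within 3 mm, centre within 4 mm), at rest, with each of the three jaws pressing on it with more than 4 N and the sleeve still (all of step 2 and horizontal distance between pin and rest below 0.004 m and z of pin in the frame of rest between -0.003 and 0.003 m and angle between pin's own z axis and vertical below 0.08 rad and linear speed of pin below 0.02 m/s and velocity of joint sleeve between -0.05 and 0.05 rad/s); the robot touches nothing.
It fails at once if the bush or the stud is shifted by more than 20 mm (distance of any of bush, stud from where it was at the start of the episode above 0.02 m).
It also fails if it takes over 72 s, if anything falls off the work surface, if the arm or the gripper's body presses on something with over 40 N, if the wrist force passes 120 N, or if a joint passes its speed limit or range.

## Working session

There is one attempt and no reset: what is moved stays moved. The work goes in short steps, Python scripts to look and compute and a shell command to move; the robot and the scene stay as the last step left them, time stands still between calls to the robot, and variables do not carry over. Pictures are saved under pics/ and viewed, at most 10 in all, crops included, and the job is handed in when it is done.

```bash
ls; mkdir -p pics
cat > h.py <<'E'
import numpy as np, cv2
from workcell import observe, grab_frame, finish_job
def cloud(f):
    z=f["z_map"];K=np.array(f["camera_matrix"]);v,u=np.indices(z.shape)
    p=np.stack([(u-K[0,2])/K[0,0]*z,(v-K[1,2])/K[1,1]*z,z],-1)
    w=p@np.array(f["attitude"]).T+np.array(f["position"]); w[z==0]=np.nan
    return w
E
python3 - <<'E'
from h import *
s=observe();print(s)
for n in("scene","top"):
    f=grab_frame(n);cv2.imwrite(f"pics/{n}0.png",f["pixels"]);np.savez(f"{n}0.npz",**f)
    print(n,f["position"],f["attitude"],f["camera_matrix"])
a=[cv2.imread(f"pics/{n}0.png") for n in("scene","top")]
E
```

```text
pics
{'clock': 0.0, 'joint_pos': array([ 1.11938496e+00,  3.51231727e-01,  1.65245232e+00, -2.05277204e-05,
        1.13909654e+00, -8.45868117e-02]), 'joint_velocities': array([ 0.00110214,  0.00096862, -0.00083575,  0.00119176,  0.00025112,
        0.00015396]), 'tau': array([ 3.56030134e-03, -4.97314739e+01, -2.85266536e+01,  7.01094232e-02,
        2.56208429e-02, -9.98617816e-05]), 'eef_pos': array([0.19707633, 0.51309496, 0.21809317]), 'orientation': array([[-9.33473998e-01,  3.58644732e-01, -5.01441746e-04],
       [ 3.58645073e-01,  9.33473380e-01, -1.07707285e-03],
       [ 8.17960186e-05, -1.18525911e-03, -9.99999294e-01]]), 'wrist_force': array([ 0.14641812, -0.5149677 ,  0.55409468]), 'wrist_torque': array([0.03672231, 0.03043296, 0.00168639]), 'gripper_force': 0.0, 'gripper_width': 0.9986098098749074}
scene [ 0.92672234 -0.05241454  0.54791271] [[ 0.12793129  0.73418539 -0.66678737]
 [ 0.99178073 -0.09615103  0.08441538]
 [-0.00213576 -0.67210623 -0.74045166]] [[383.94181274   0.         258.83707633]
 [  0.         383.94181274 193.58669097]
 [  0.           0.           1.        ]]
top [0.43368086 0.02531909 0.97503364] [[ 0.01400169 -0.99583094  0.0901371 ]
 [-0.99914684 -0.01743693 -0.03743734]
 [ 0.03885297 -0.08953601 -0.99522548]] [[467.35292289   0.         253.84388728]
 [  0.         467.35292289 185.20989591]
 [  0.           0.           1.        ]]
```

View pics/scene0.png

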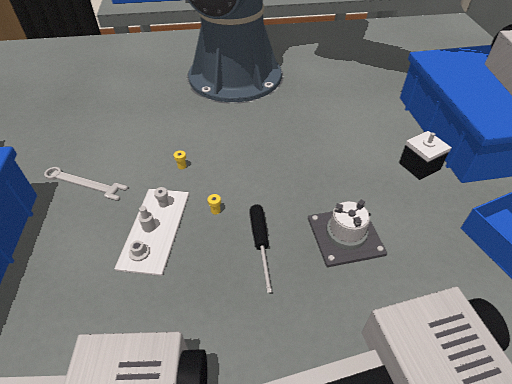

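View pics/top0.png

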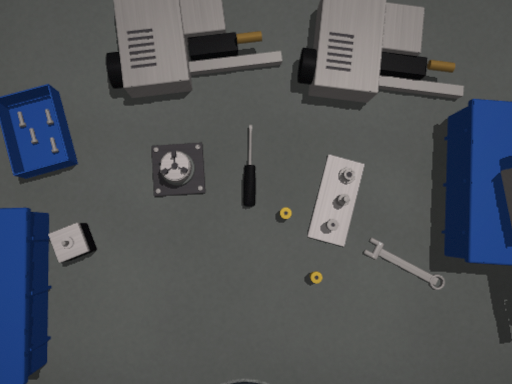

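Candidates in the scene picture are the grey part at (162,197), the stud at (147,218), the bush at (139,250), and two yellow look-alikes at (181,159) and (215,204). In the top picture the grey row is at (333,225), (344,199) and (348,174), and the yellow ones are at (286,213) and (316,278). By the description the pin should be the grey part at the plate's end, (162,197) in scene and (333,225) in top. The chuck is at (350,225) in scene and (178,168) in top.

Run:
```python
from h import *
from scipy.ndimage import label
for n in("scene","top"):
    f=dict(np.load(f"{n}0.npz"));w=cloud(f);im=f["pixels"];z=w[...,2]
    print(n,"table",np.nanmedian(z))
    if n=="top": pl=(slice(140,260),slice(295,375)); ch=(slice(135,205),slice(140,215))
    else: pl=(slice(175,285),slice(105,200)); ch=(slice(190,275),slice(300,395))
    # plate
    hsv=im.astype(int).max(-1)
    P=w[pl].reshape(-1,3);m=(P[:,2]>.005)&(P[:,2]<.0115)
    r=cv2.minAreaRect((P[m,:2]*1000).astype(np.float32));print("plate rect",r,np.median(P[m,2]))
    H=w[pl][...,2]>.0135
    L,k=label(H)
    for i in range(1,k+1):
        q=w[pl][L==i]
        if len(q)<15: continue
        t=q[:,2].max(); tt=q[q[:,2]>t-.003]
        print(" part n",len(q),"top",t.round(4),"topc",tt.mean(0).round(4),"topext",np.ptp(tt,axis=0).round(3),"mid",((q.max(0)+q.min(0))/2).round(4),np.ptp(q,axis=0).round(3))
    C=w[ch].reshape(-1,3)
    for a,b in((.006,.014),(.055,.0655),(.0655,.069),(.0725,.08)):
        m=(C[:,2]>a)&(C[:,2]<b)
        if m.sum()<4: continue
        q=C[m];c,rad=cv2.minEnclosingCircle((q[:,:2]*1000).astype(np.float32))
        print(" chuck",a,m.sum(),"mean",q.mean(0).round(4),"enc",np.round(c,1),round(rad,1),"rect",cv2.minAreaRect((q[:,:2]*1000).astype(np.float32)))
    J=(w[ch][...,2]>.0725);L,k=label(J)
    for i in range(1,k+1):
        if (L==i).sum()>3: print(" jaw",(L==i).sum(),w[ch][L==i].mean(0).round(4))
f=[dict(np.load(f"{n}0.npz"))["pixels"] for n in("scene","top")]
a=cv2.resize(f[0][170:280,105:235],(520,440),interpolation=2);b=cv2.resize(f[1][160:240,310:362],(286,440),interpolation=2)
cv2.imwrite("pics/crop.png",np.hstack([a,b[:,:280]]))
```

```text
scene table 0.0005583900015104781
plate rect ((480.31024169921875, -225.66612243652344), (167.49240112304688, 188.02357482910156), 75.6646499633789) 0.0077454185733696335
 part n 204 top 0.0442 topc [ 0.4421 -0.17    0.0422] topext [0.022 0.022 0.003] mid [ 0.4427 -0.1697  0.0289] [0.023 0.023 0.031]
 part n 282 top 0.0611 topc [ 0.4944 -0.1936  0.0596] topext [0.011 0.01  0.003] mid [ 0.4959 -0.1934  0.0374] [0.02  0.023 0.047]
 part n 183 top 0.0304 topc [ 0.5468 -0.2064  0.0288] topext [0.021 0.021 0.003] mid [ 0.5469 -0.2085  0.022 ] [0.021 0.026 0.017]
 chuck 0.006 1630 mean [0.5714 0.1367 0.01  ] enc [553.5 145.7] 73.2 rect ((553.4173583984375, 145.6352996826172), (107.18109130859375, 106.4734115600586), 4.750302791595459)
 chuck 0.055 723 mean [0.5586 0.1434 0.0621] enc [553.6 145.6] 31.0 rect ((553.7872314453125, 145.454345703125), (60.11349868774414, 59.302757263183594), 16.227676391601562)
 chuck 0.0655 66 mean [0.5553 0.1448 0.0672] enc [554.2 145.6] 26.5 rect ((552.850341796875, 150.62754821777344), (45.03974151611328, 42.828895568847656), 35.08986282348633)
 chuck 0.0725
[... 933 characters left out ...]
105.83794403076172, 106.185546875), 4.922438621520996)
 chuck 0.055 602 mean [0.5513 0.147  0.0615] enc [552.2 147.7] 30.3 rect ((551.823486328125, 147.28927612304688), (58.00704574584961, 58.459190368652344), 11.811311721801758)
 chuck 0.0655 35 mean [0.5522 0.1459 0.0669] enc [553.5 144.1] 24.7 rect ((553.1906127929688, 141.00660705566406), (39.98662185668945, 39.413902282714844), 85.73884582519531)
 chuck 0.0725 72 mean [0.5531 0.1485 0.0752] enc [552.4 147.2] 27.1 rect ((550.149169921875, 142.18504333496094), (43.28483200073242, 48.61670684814453), 65.24675750732422)
 jaw 26 [0.5742 0.1494 0.075 ]
 jaw 17 [0.5429 0.1293 0.0753]
 jaw 25 [0.5397 0.1648 0.0754]
 jaw 4 [0.5429 0.1224 0.0748]
```

View pics/crop.png

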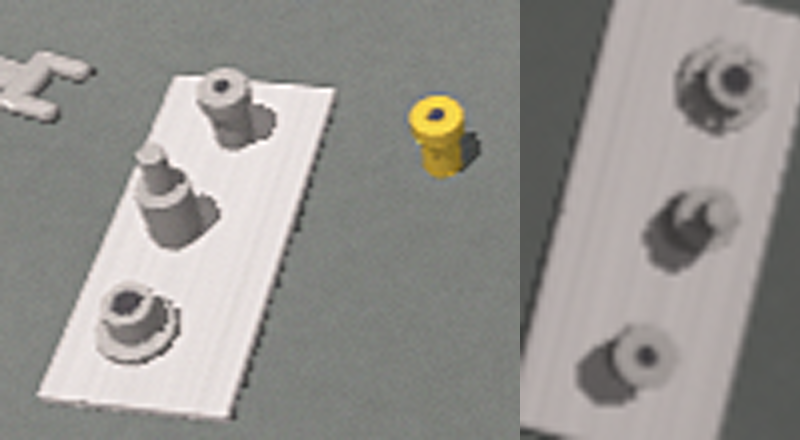

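The crop confirms it. The grey collared pin stands at the plate's far end, at crop (225,90) left and (645,355) right, with the stud and the bush after it; the yellow one at (437,115) is the look-alike. The tool's closing axis is already across the row, so I go above the pin.

```bash
python3 -m jog '[[[-150,-175,0,0],[-150,-175,0,0],[-150,-175,0,0],[-150,-175,0,0],[-150,-175,0,0],[-300,-350,0,0],[-300,-350,0,0],[-300,-350,0,0],[-300,-350,0,0],[-300,-350,0,0]]]' -1
python3 - <<'E'
from h import *
s=observe();R=s["orientation"];print(s["joint_pos"].round(3),s["clock"])
print(R.T@(np.array([.442,-.1688,.12])-s["eef_pos"])*1000)
E
```

```text
clock: 1.1
eef_pos: [0.3521, 0.0765, 0.2187]
orientation: [[-0.933, 0.36, 0.0], [0.36, 0.933, -0.0], [-0.0, -0.0, -1.0]]
wrist_force: [0.4, 0.7, 0.5]
gripper_width: 1.003
gripper_force: 0.0
[ 0.085 -0.01   2.092 -0.     1.059 -1.118] 1.1
[-172.13819201 -196.46558357   98.80894347]
```

```bash
python3 -m jog '[[[-172,-196,40,0],[-172,-196,40,0],[-172,-196,40,0],[-172,-196,40,0],[-172,-196,40,0],[-172,-196,40,0],[-172,-196,98,0],[-172,-196,98,0],[-172,-196,98,0],[-172,-196,98,0]]]'
python3 - <<'E'
from h import *
s=observe();R=s["orientation"];print(s["joint_pos"].round(3),s["clock"],s["eef_pos"])
f=grab_frame("wrist");cv2.imwrite("pics/w1.png",f["pixels"]);np.savez("w1.npz",**f)
print(f["camera_matrix"],R.T@(f["position"]-s["eef_pos"]),R.T@f["attitude"])
E
```

```text
clock: 2.1
eef_pos: [0.4425, -0.1652, 0.122]
orientation: [[-0.934, 0.358, 0.001], [0.358, 0.934, -0.0], [-0.001, -0.0, -1.0]]
wrist_force: [0.4, 0.6, 1.1]
gripper_width: 1.001
gripper_force: 0.0
[-0.456  0.347  1.938  0.     0.856 -1.661] 2.1 [ 0.44251388 -0.16517978  0.12202556]
[[297.31863964   0.         257.58299238]
 [  0.         297.31863964 191.2767454 ]
 [  0.           0.           1.        ]] [ 0.08478399 -0.00033569 -0.16575329] [[ 1.41681278e-03 -9.53037384e-01 -3.02849364e-01]
 [ 9.99998430e-01  1.67267175e-03 -5.85466480e-04]
 [ 1.06453902e-03 -3.02848059e-01  9.53038257e-01]]
```

View pics/w1.png

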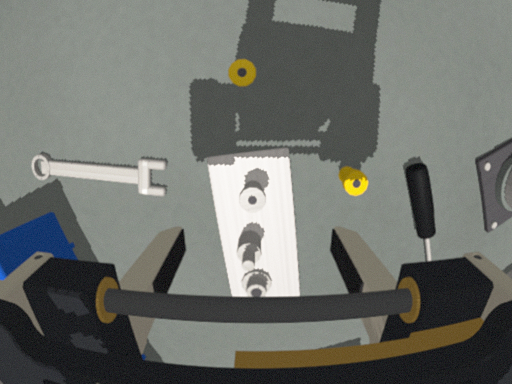

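The wrist picture shows the collared pin ahead of the fingers at (252,199), with the stud and bush below it in the picture. The yellow parts at (355,182) and (242,72) are clear of the fingers.

```bash
cat >> h.py <<'E'
def fray(f,u,v):
    K=np.array(f["camera_matrix"]);d=np.array([u-K[0,2],v-K[1,2]]);r=np.hypot(*d);t=r/K[0,0]
    c=np.r_[d/r*np.sin(t),np.cos(t)];return np.array(f["attitude"])@c
def hit(f,u,v,z):
    d=fray(f,u,v);p=np.array(f["position"]);return p+d*(z-p[2])/d[2]
E
python3 - <<'E'
from h import *
f=dict(np.load("w1.npz"));s=observe();R=s["orientation"]
im=f["pixels"]
for u,v in((252,199),):
    p=hit(f,u,v,.042);print(p,R.T@(p-s["eef_pos"])*1000, s["eef_pos"])
# depth-based collar
z=f["z_map"][180:220,232:275];v,u=np.indices(z.shape);pts=[]
for a,b,c in zip(u.ravel()+232,v.ravel()+180,z.ravel()):
    d=fray(f,a,b);cz=np.array(f["attitude"])[:,2]@d;pts.append(f["position"]+d*c/cz)
pts=np.array(pts);m=(pts[:,2]>.037)&(pts[:,2]<.047);q=pts[m]
print(m.sum(),cv2.minEnclosingCircle((q[:,:2]*1000).astype(np.float32)),q[:,2].mean())
E
```

```text
[ 0.44106302 -0.17036944  0.042     ] [-4.93098855e-02 -5.29061012e+00  8.02965147e+01] [ 0.44275786 -0.16533771  0.12229528]
559 ((441.5914001464844, -170.70721435546875), 12.000032424926758) 0.04163986298179522
```

```bash
python3 -m jog '[[[0,-5,20,0],[0,-5,50,0],[0,-5,80,0],[0,-5,95,0],[0,-5,102,0],[0,-5,102,0],[0,-5,102,0],[0,-5,102,0]]]' && python3 -m jog '[[[0,0,0,0],[0,0,0,0],[0,0,0,0],[0,0,0,0],[0,0,0,0],[0,0,0,0],[0,0,0,0],[0,0,0,0],[0,0,0,0],[0,0,0,0]]]' 1
```

```text
clock: 2.95
eef_pos: [0.4409, -0.1705, 0.0198]
orientation: [[-0.934, 0.359, 0.002], [0.359, 0.934, -0.001], [-0.002, -0.0, -1.0]]
wrist_force: [1.2, 0.3, 0.3]
gripper_width: 1.0
gripper_force: 0.0
clock: 3.95
eef_pos: [0.4402, -0.1702, 0.0186]
orientation: [[-0.933, 0.359, 0.0], [0.359, 0.933, 0.0], [0.0, 0.0, -1.0]]
wrist_force: [0.2, 0.3, -0.6]
gripper_width: 0.244
gripper_force: 30.0
```

The grip is good, but the tips would clear the jaws by only about 1.6 mm, so I regrip 4 mm higher.

```bash
python3 -m jog '[[[0,0,0,0],[0,0,0,0],[0,0,0,0],[0,0,-4,0],[0,0,-4,0],[0,0,-4,0]]]' 0.3 && python3 -m jog '[[[0,0,0,0],[0,0,0,0],[0,0,0,0],[0,0,0,0],[0,0,0,0],[0,0,0,0]]]' 1 &&  python3 -m jog '[[[0,0,-20,0],[0,0,-50,0],[0,0,-80,0],[0,0,-110,0],[0,0,-140,0],[0,0,-140,0],[0,0,-140,0]]]'
python3 - <<'E'
from h import *
s=observe();R=s["orientation"];print(s["joint_pos"].round(3),s["eef_pos"])
print(R.T@(np.array([.5525,.1466,.16])-s["eef_pos"])*1000)
E
```

```text
clock: 4.55
eef_pos: [0.4403, -0.1703, 0.0228]
orientation: [[-0.933, 0.359, 0.0], [0.359, 0.933, -0.0], [-0.0, -0.0, -1.0]]
wrist_force: [-0.3, -0.5, 0.4]
gripper_width: 0.352
gripper_force: 0.0
clock: 5.15
eef_pos: [0.4402, -0.1702, 0.0226]
orientation: [[-0.933, 0.359, -0.0], [0.359, 0.933, 0.0], [0.0, -0.0, -1.0]]
wrist_force: [0.5, 0.4, -0.5]
gripper_width: 0.247
gripper_force: 30.0
clock: 5.85
eef_pos: [0.4401, -0.1702, 0.1625]
orientation: [[-0.933, 0.359, 0.0], [0.359, 0.933, -0.0], [-0.001, -0.0, -1.0]]
wrist_force: [-0.3, -0.6, -0.6]
gripper_width: 0.246
gripper_force: 30.0
[-0.468  0.283  1.905 -0.     0.953 -1.672] [ 0.44012685 -0.17016563  0.16254709]
[  8.68886235 335.99534522   2.51174824]
```

```bash
python3 -m jog '[[[10,40,0,0],[10,85,0,0],[10,130,0,0],[10,175,0,0],[10,220,0,0],[10,265,0,0],[10,310,0,0],[10,336,0,0],[10,336,0,0],[10,336,0,0]]]'
python3 - <<'E'
from h import *
s=observe();R=s["orientation"];print(s["joint_pos"].round(3),s["eef_pos"])
f=grab_frame("wrist");np.savez("w2.npz",**f);cv2.imwrite("pics/w2.png",f["pixels"])
z=f["z_map"];K=f["camera_matrix"];v,u=np.indices(z.shape);d=np.stack([u-K[0,2],v-K[1,2]],-1);r=np.hypot(d[...,0],d[...,1]);t=r/K[0,0]
p=np.stack([d[...,0]/r*np.tan(t)*z,d[...,1]/r*np.tan(t)*z,z],-1)@np.array(f["attitude"]).T+f["position"]
m=(np.hypot(p[...,0]-.5525,p[...,1]-.1466)<.036)
for a,b in((.059,.066),(.0735,.078)):
    q=p[m&(p[...,2]>a)&(p[...,2]<b)];print(a,len(q),cv2.minEnclosingCircle((q[:,:2]*1000).astype(np.float32)),q[:,2].mean())
E
```

```text
clock: 6.85
eef_pos: [0.5505, 0.1469, 0.1609]
orientation: [[-0.934, 0.358, -0.003], [0.358, 0.934, -0.001], [0.002, -0.002, -1.0]]
wrist_force: [0.4, -0.1, -1.1]
gripper_width: 0.246
gripper_force: 30.0
[ 0.179  0.452  1.654 -0.     1.038 -1.026] [0.55050211 0.14694699 0.16090932]
0.059 2412 ((552.0396118164062, 146.27894592285156), 30.622940063476562) 0.062486930958698665
0.0735 357 ((552.1195068359375, 145.34207153320312), 27.34210205078125) 0.07560223664177111
```

View pics/w2.png

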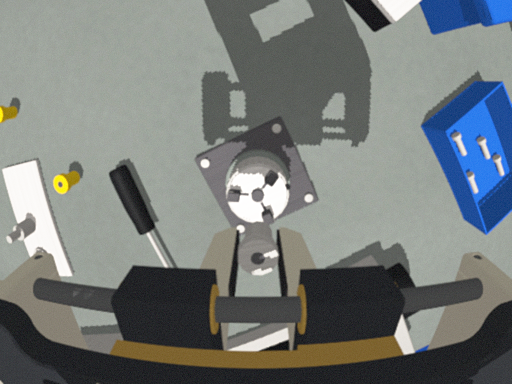

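The wrist picture shows the chuck with its jaws open around the rest at (258,194), and the pin held upright between the fingers at (260,258). The axis comes out near (0.552, 0.146), so I lower.

```bash
python3 -m jog '[[[0,0,20,0],[0,0,40,0],[0,0,60,0],[0,0,68,0],[0,0,70,0],[0,0,70,0],[0,0,70,0]]]'
python3 - <<'E'
from h import *
s=observe();R=s["orientation"];print(s["eef_pos"])
print(R.T@(np.array([.5513,.1466,.0816])-s["eef_pos"])*1000)
E
```

```text
clock: 7.6
eef_pos: [0.5519, 0.1469, 0.0935]
orientation: [[-0.933, 0.359, 0.001], [0.359, 0.933, 0.0], [-0.001, 0.001, -1.0]]
wrist_force: [-0.1, 0.2, -1.0]
gripper_width: 0.248
gripper_force: 30.0
[0.5518527  0.14688726 0.09352367]
[ 0.42622277 -0.47469706 11.92287122]
```

```bash
python3 -m jog '[[[0,0,4,0],[0,0,8,0],[0,0,10,0],[0,0,11,0],[0,0,11.5,0],[0,0,11.5,0],[0,0,11.5,0]]]'
```

```text
clock: 8.3
eef_pos: [0.5515, 0.147, 0.0815]
orientation: [[-0.934, 0.359, 0.0], [0.359, 0.934, -0.0], [-0.0, 0.0, -1.0]]
wrist_force: [-1.4, -1.4, 5.1]
gripper_width: 0.249
gripper_force: 30.0
```

Contact with the rest reads about 5 N. I release and check before anything else.

```bash
python3 -m jog '[[[0,0,0,0],[0,0,0,0],[0,0,0,0],[0,0,0,0],[0,0,0,0],[0,0,0,0],[0,0,0,0],[0,0,0,0]]]' -1;  python3 - <<'E'
from h import *
s=observe();R=s["orientation"];print(s["eef_pos"],s["joint_pos"].round(3))
for n in("scene","top"):
    f=grab_frame(n);w=cloud(f);q=w[(np.hypot(w[...,0]-.5523,w[...,1]-.1462)<.03)&(w[...,2]>.094)&(w[...,2]<.106)]
    if len(q)>5: print(n,len(q),cv2.minEnclosingCircle((q[:,:2]*1000).astype(np.float32)),q[:,2].mean())
    if n=="scene": cv2.imwrite("pics/s3.png",cv2.resize(f["pixels"][130:290,270:430],(640,640))[20:620])
E
```

```text
clock: 9.1
eef_pos: [0.5514, 0.147, 0.0811]
orientation: [[-0.933, 0.359, 0.0], [0.359, 0.933, 0.0], [-0.0, 0.0, -1.0]]
wrist_force: [-1.3, 0.1, -0.1]
gripper_width: 0.887
gripper_force: 0.0
[0.55138993 0.14702889 0.08114069] [ 0.179  0.561  1.707  0.     0.873 -1.025]
scene 180 ((553.8846435546875, 146.13339233398438), 12.471353530883789) 0.10012575103966471
```

View pics/s3.png

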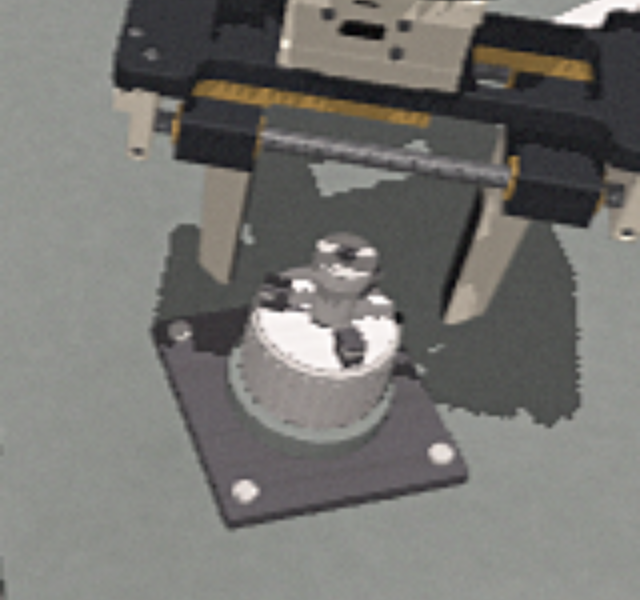

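The picture shows the pin upright on the rest at (345,265), collar up, fingers clear and jaws open around it. Next I lower the open fingers around the sleeve and grip it.

```bash
python3 -m jog '[[[-1,0,0,0],[-1,0,0,0],[-1,0,10,0],[-1,0,20,0],[-1,0,30,0],[-1,0,40,0],[-1,0,46,0],[-1,0,46,0],[-1,0,46,0]]]' -1 && python3 -m jog '[[[0,0,0,0],[0,0,0,0],[0,0,0,0],[0,0,0,0],[0,0,0,0],[0,0,0,0],[0,0,0,0],[0,0,0,0]]]' 1
```

```text
clock: 10.1
eef_pos: [0.5524, 0.1467, 0.0351]
orientation: [[-0.934, 0.359, 0.0], [0.359, 0.934, 0.0], [-0.0, 0.0, -1.0]]
wrist_force: [0.0, -0.1, 0.9]
gripper_width: 1.003
gripper_force: 0.0
clock: 10.9
eef_pos: [0.5521, 0.1461, 0.0352]
orientation: [[-0.934, 0.358, -0.001], [0.358, 0.934, -0.001], [0.0, -0.001, -1.0]]
wrist_force: [-1.7, -5.1, 3.4]
gripper_width: 0.646
gripper_force: 30.0
```

```bash
python3 -m jog '[[[0,0,0,0.1],[0,0,0,0.2],[0,0,0,0.3],[0,0,0,0.4],[0,0,0,0.5],[0,0,0,0.6],[0,0,0,0.7],[0,0,0,0.8],[0,0,0,0.9],[0,0,0,1.0]]]'
python3 - <<'E'
from h import *
s=observe();print(s["joint_pos"].round(3),s["wrist_torque"].round(2),s["tau"].round(2))
E
```

```text
clock: 11.9
eef_pos: [0.5522, 0.1462, 0.0352]
orientation: [[-0.199, 0.98, -0.0], [0.98, 0.199, -0.001], [-0.001, -0.0, -1.0]]
wrist_force: [-0.5, -3.6, 2.4]
gripper_width: 0.643
gripper_force: 30.0
[ 1.780e-01  6.340e-01  1.722e+00 -1.000e-03  7.860e-01 -2.200e-02] [-0.72  0.24  0.27] [  1.84 -56.8  -21.39   0.89  -0.39  -1.43]
```

```bash
cat > t.py <<'E'
from h import *
s=observe();print("j6",s["joint_pos"][5].round(3),"torque",s["wrist_torque"].round(2))
E
python3 -m jog '[[[0,0,0,0.08],[0,0,0,0.16],[0,0,0,0.24],[0,0,0,0.32],[0,0,0,0.4],[0,0,0,0.4]]]'; python3 t.py; python3 -m jog '[[[0,0,0,0.05],[0,0,0,0.1],[0,0,0,0.15],[0,0,0,0.2],[0,0,0,0.2]]]'; python3 t.py
```

```text
clock: 12.5
eef_pos: [0.5523, 0.1462, 0.0352]
orientation: [[0.196, 0.981, -0.0], [0.981, -0.196, -0.001], [-0.001, -0.0, -1.0]]
wrist_force: [0.0, -5.0, 1.9]
gripper_width: 0.639
gripper_force: 30.0
j6 0.375 torque [-1.    0.23 -0.18]
clock: 13.0
eef_pos: [0.5523, 0.1462, 0.0352]
orientation: [[0.385, 0.923, -0.0], [0.923, -0.385, -0.001], [-0.001, 0.0, -1.0]]
wrist_force: [0.4, -5.8, 3.2]
gripper_width: 0.643
gripper_force: 30.0
j6 0.573 torque [-0.98  0.29 -0.15]
```

```bash
for i in 1 ; do python3 -m jog '[[[0,0,0,0.05],[0,0,0,0.1],[0,0,0,0.15],[0,0,0,0.2]]]'; python3 t.py; python3 -m jog '[[[0,0,0,0.05],[0,0,0,0.1],[0,0,0,0.15]]]';python3 t.py; done
```

```text
clock: 13.4
eef_pos: [0.5523, 0.1461, 0.0352]
orientation: [[0.56, 0.828, -0.0], [0.828, -0.56, -0.001], [-0.001, 0.0, -1.0]]
wrist_force: [0.1, -5.9, 1.6]
gripper_width: 0.643
gripper_force: 30.0
j6 0.773 torque [-0.88  0.29  0.26]
clock: 13.7
eef_pos: [0.5523, 0.1461, 0.0352]
orientation: [[0.678, 0.735, -0.0], [0.735, -0.678, -0.001], [-0.001, 0.0, -1.0]]
wrist_force: [-0.6, -5.7, 2.0]
gripper_width: 0.64
gripper_force: 30.0
j6 0.923 torque [-0.92  0.27  0.33]
```

```bash
python3 -m jog '[[[0,0,0,0.05],[0,0,0,0.1]]]'; python3 t.py; python3 -m jog '[[[0,0,0,0.05],[0,0,0,0.1]]]';python3 t.py
python3 - <<'E'
from h import *
f=grab_frame("scene");cv2.imwrite("pics/s4.png",cv2.resize(f["pixels"][170:260,300:400],(800,600),interpolation=2))
E
```

```text
clock: 13.9
eef_pos: [0.5524, 0.1461, 0.0352]
orientation: [[0.748, 0.664, -0.0], [0.664, -0.748, -0.001], [-0.001, 0.001, -1.0]]
wrist_force: [-0.6, -6.3, 1.6]
gripper_width: 0.645
gripper_force: 30.0
j6 1.023 torque [-0.91  0.24  0.4 ]
clock: 14.1
eef_pos: [0.5524, 0.1461, 0.0352]
orientation: [[0.81, 0.586, 0.0], [0.586, -0.81, -0.001], [-0.001, 0.001, -1.0]]
wrist_force: [-0.5, -6.5, 2.1]
gripper_width: 0.641
gripper_force: 30.0
j6 1.123 torque [-0.88  0.24  0.49]
```

View pics/s4.png

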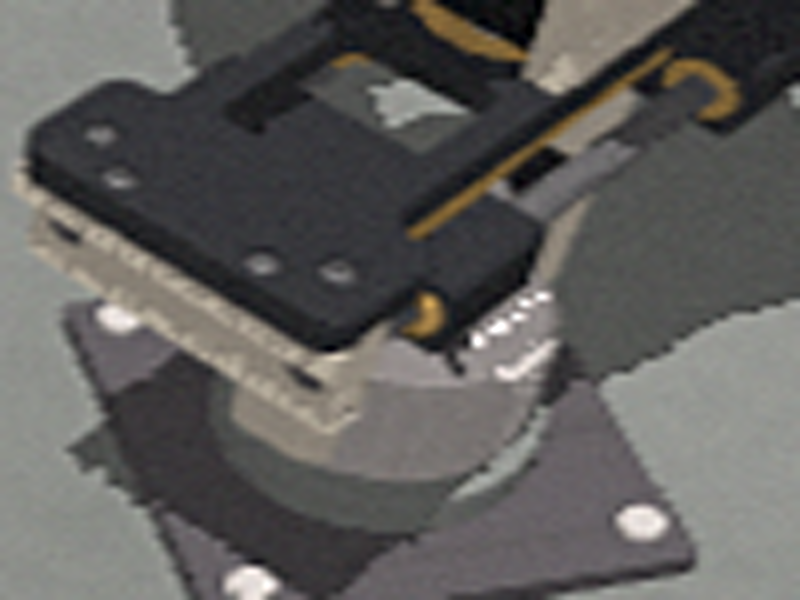

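The hand hides the jaws here: only the sleeve at (450,420) and the finger on it show. The torque is rising with the turn (0.26 to 0.49 N m), so I keep turning until it levels off.

```bash
python3 -m jog '[[[0,0,0,0.05],[0,0,0,0.1]]]'; python3 t.py; python3 -m jog '[[[0,0,0,0.05],[0,0,0,0.1]]]';python3 t.py; python3 -m jog '[[[0,0,0,0.05],[0,0,0,0.1]]]';python3 t.py;python3 -m jog '[[[0,0,0,0.05],[0,0,0,0.1]]]';python3 t.py
```

```text
clock: 14.35
eef_pos: [0.5524, 0.1461, 0.0352]
orientation: [[0.865, 0.503, 0.0], [0.503, -0.865, -0.001], [-0.0, 0.001, -1.0]]
wrist_force: [-0.5, -5.8, 1.0]
gripper_width: 0.638
gripper_force: 30.0
j6 1.223 torque [-0.89  0.24  0.59]
clock: 14.55
eef_pos: [0.5524, 0.1461, 0.0352]
orientation: [[0.91, 0.414, 0.0], [0.414, -0.91, -0.001], [-0.0, 0.001, -1.0]]
wrist_force: [0.3, -6.7, 2.2]
gripper_width: 0.639
gripper_force: 30.0
j6 1.323 torque [-0.8   0.22  0.69]
clock: 14.75
eef_pos: [0.5531, 0.1463, 0.0353]
orientation: [[0.947, 0.322, 0.002], [0.322, -0.947, -0.001], [0.002, 0.001, -1.0]]
wrist_force: [8.0, -3.1, -6.2]
gripper_width: 0.643
gripper_force: 30.0
j6 1.422 torque [-0.12 -1.23  1.25]
clock: 14.95
eef_pos: [0.5536, 0.1463, 0.0354]
orientation: [[0.974, 0.226, 0.003], [0.226, -0.974, -0.001], [0.003, 0.002, -1.0]]
wrist_force: [4.8, -5.7, -0.9]
gripper_width: 0.638
gripper_force: 30.0
j6 1.522 torque [-0.83 -0.74  1.05]
```

The torque jumped to 1.25 and then slipped back to 1.05, so the sleeve has reached its stop. I release, rise and look.

```bash
python3 -m jog '[[[0,0,0,0.05],[0,0,0,0.1],[0,0,0,0.1]]]'; python3 t.py; python3 -m jog '[[[0,0,0,0],[0,0,0,0],[0,0,0,0],[0,0,0,0],[0,0,0,0],[0,0,0,0],[0,0,0,0],[0,0,0,0]]]' -1; python3 -m jog '[[[0,0,-20,0],[0,0,-50,0],[0,0,-80,0],[0,0,-110,0],[0,0,-140,0],[0,0,-170,0],[-40,0,-170,0],[-80,0,-170,0],[-120,0,-170,0],[-120,0,-170,0]]]'
python3 - <<'E'
from h import *
f=grab_frame("scene");w=cloud(f);d=np.hypot(w[...,0]-.5523,w[...,1]-.1462)
q=w[(d<.03)&(w[...,2]>.094)&(w[...,2]<.106)]
print(len(q),cv2.minEnclosingCircle((q[:,:2]*1000).astype(np.float32)),q[:,2].mean())
a=cv2.resize(f["pixels"][190:270,305:390],(425,400),interpolation=2)
g=grab_frame("top");b=cv2.resize(g["pixels"][138:202,145:209],(375,400),interpolation=2);cv2.imwrite("pics/s5.png",np.hstack([a,b]))
E
```

```text
clock: 15.25
eef_pos: [0.5535, 0.1462, 0.0356]
orientation: [[0.992, 0.127, 0.003], [0.127, -0.992, -0.001], [0.002, 0.001, -1.0]]
wrist_force: [4.4, -6.9, 1.2]
gripper_width: 0.64
gripper_force: 30.0
j6 1.622 torque [-1.19 -0.47  0.35]
clock: 16.05
eef_pos: [0.5523, 0.1467, 0.0351]
orientation: [[0.992, 0.125, -0.0], [0.125, -0.992, -0.0], [-0.0, 0.0, -1.0]]
wrist_force: [-0.9, 0.3, -0.0]
gripper_width: 0.996
gripper_force: 0.0
clock: 17.05
eef_pos: [0.4293, 0.1313, 0.2049]
orientation: [[0.992, 0.125, -0.002], [0.125, -0.992, -0.0], [-0.002, 0.0, -1.0]]
wrist_force: [-0.5, -0.9, 0.6]
gripper_width: 0.998
gripper_force: 0.0
179 ((553.9217529296875, 146.094970703125), 12.395489692687988) 0.10010173052941966
```

View pics/s5.png

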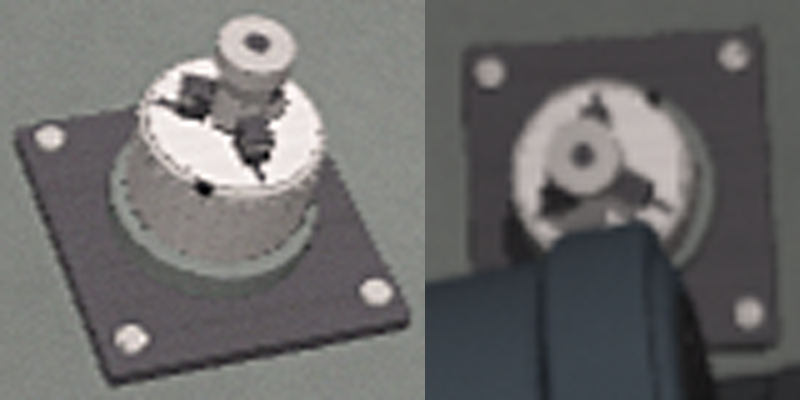

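The picture shows the pin upright at scene crop (257,45), with the jaws drawn in against the shank at (200,95) and (252,140), and the sleeve mark at (203,187). I check the jaw radii and the mark's turn numerically.

Run:
```python
from h import *
g=grab_frame("scene")
for f in(dict(np.load("scene0.npz")),g):
    w=cloud(f);x=w[...,0]-.5537;y=w[...,1]-.1457;d=np.hypot(x,y);a=np.degrees(np.arctan2(y,x))
    J=(w[...,2]>.0735)&(w[...,2]<.078)&(d<.032)
    for lo,hi in((-30,40),(90,160),(-160,-90)):
        m=J&(a>lo)&(a<hi)
        if m.sum()>3: print(m.sum(),np.median(a[m]).round(1),"r",(d[m].min()*1000).round(1),(np.percentile(d[m],97)*1000).round(1))
    D=(w[...,2]>.05)&(w[...,2]<.0635)&(d>.025)&(d<.033)&(f["pixels"].max(-1)<50)
    print("mark",D.sum(),np.median(a[D]) if D.any() else None, np.median(d[D]) if D.any() else None)
```

```text
39 3.2 r 16.5 27.3
34 123.7 r 15.2 26.8
32 -115.3 r 16.8 27.3
mark 3 84.9140372338973 0.030012917465057763
43 1.3 r 7.4 19.2
34 -112.5 r 8.5 18.9
mark 5 -33.505552929309204 0.029069644128626823
```

The mark turned 2.07 rad clockwise and the jaws moved in 8.1 mm to the 9 mm radius. They are firm on the centred pin, and the robot is clear of everything.

```bash
python3 -c "
from workcell import *
print(finish_job())"
```

```text
the job is handed in; nothing more can be done
None
```

The pin stands upright on the rest, collar up, with the jaws closed to its 9 mm radius and the sleeve turned about 2.07 rad clockwise to its stop; the jaw forces themselves could not be read, and the job is handed in at about 17 s with no verdict returned.

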